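# Feed a frame slat under the marking stamp with a push stick and fire the stamp

### The arm

A 6-joint arm with a two-finger parallel gripper is mounted at the origin on the work surface. World frame = base frame: x ahead of the robot, y to its left, z up, the work surface at z = 0. Lengths are in m, angles in rad, forces in N, time in s.
With the tool pointing down it reaches from about 0.325 to 0.775 m from the base axis. Payload 5.5 kg.
Tool frame: the origin (TCP) lies between the finger pads; the fingertips stand r.tips_ahead ahead of it and the grasp point (between the pads) is the TCP (r.tips_ahead is the distance from the TCP to the fingertips, in m); z points along the fingers, y is the line along which they close (so a half turn about z gives the same grasp; the last joint's range is limited). The gripper opens to 85 mm and grips with 20 to 120 N. Pads are 22 mm wide; open, the fingers measure 114 mm over their backs; the gripper's body (76 mm by 85 mm) begins 54 mm behind the grasp point. The pads swing forward as they close: fully open they stand 13 mm farther back than shut.
Start: joints at [1.246, 0.091, 1.231, -0, 1.82, -0.057], TCP at [0.159, 0.579, 0.25] pointing down, gripper open.
Joint ranges: [-2.87, 2.87], [-0.86, 2.18], [0.17, 2.46], [-1.51, 4.65], [0.06, 2.69], [-2.65, 2.65]. Speed limits (rad/s): [2.57, 2.57, 3.01, 3.14, 3.14, 3.14].

### API

Orientations are given as a rotation vector (axis times angle).
In Python, from plant import r, eyes gives the robot as it stands. The module is installed in compiled form; this text tells all that it offers.
- The arm moves only by the tool drive_tool, never from a script. Its argument "plan" is a list that holds one entry, the list of rows, each a list of 7 numbers: the shift along the tool's x, y, z in mm, then the turn, a rotation vector about the tool's x, y, z in degrees, then the finger opening in mm, from 0 to 85.4. In form: [[[dx, dy, dz, wx, wy, wz, gripper], ...]]. A call has 1 to 8 rows; each row shifts and turns the commanded pose from where the row before left it, along the tool's axes as they then stand; what a row does not reach is not made up. A row lasts 1/8 s, in which the tool goes at most 62.5 mm and 10.7 degrees, less where a joint would pass 70% of its speed; a pose out of reach is approached as far as the arm can. A call is refused whole if a number of a shift passes 62.5 or a number of a turn 10.7, either way. A call with a gripper value outside its range is refused whole. The fingers move at their own pace and stop on an object; "force" is the grip in N (left out, the last holds). Time passes only in rows, so rows that do not move let the fingers close. It gives the time, the measured TCP pose, the force, the opening and the grip force at its end, in the units of the state.
- r.observe(): the state, without advancing time (a new reading comes with each control period).
- eyes.read_camera(name): name is "side" or "top"; returns a dict with "color" (384x512x3 uint8, red, green, blue), "camera_matrix" (3x3 intrinsics, pixels), "k1" (the pictures are not rectified: a ray, as slopes to the right and down, at radius r is drawn at 1 + k1 r^2 times it, then the intrinsics apply), "T" (4x4, takes a point from camera to world coordinates). Camera axes: x right, y down, z forward; pixel columns grow to the right and rows downward; lengths in m; the calibration is good to about 2 mm. A picture is of the moment at which its call begins. There is no depth.
- r.close_job(): hands the job in; it is judged then, once.
The state is a dict: "time_s": time; "joint_positions": joint angles; "joint_velocities": joint speeds; "joint_torque": joint torques, N m; "tcp_pos": TCP position; "ee_rot": TCP orientation; "ft_force": force on the tool from outside, world axes, zero at the start; "moment": the same for the moment, N m; "grip_width": opening from 0.0 (shut) to 1.0 (fully open); "gripper_force": force on a finger pad.
Only numpy, scipy, OpenCV 4.12 (cv2) and the standard library are available. Lean on these libraries where they do the work, as an engineer would, in place of code of your own. Each camera call takes 0.05 s, during which the arm holds its last target. There are 200 camera calls.

### The job

Stamp the maker's mark on the red frame slat: pull the red T-handle of the marking press up until its sear catches and let go, then use the push stick, not the fingers, to feed the slat through the low guard opening until it presses firmly against the red end stop for a moment, without shoving that lightly clamped stop out of its setting. Press the red trip pad to fire the stamp onto the slat, and leave the push stick standing on its shoe in the middle of the magenta mat, the slat still against the stop and the other things undisturbed.

Things in the scene. Friction and masses are not known exactly. Their poses are not given: they have to be found in the camera images.
- press: Marking press fixed to the table (place and heading vary). x = feed direction, z up; origin on the table under the middle of the guard opening's front face. Grey bed x -210 to 210 mm, 130 mm wide, top at z 12 mm. Green column at x 75 to 125, y -63 to -41 mm, up to z 178 mm. While the stamp is down it blocks the channel
- guard_mouth (a point): Middle of the guard opening's lower front edge, on the bed: press x 0, y 0, z 12 mm. Opening 56 mm wide, 26 mm high, under a clear roof that runs to x 170 mm; an orange lip above it reaches z 60 mm. Before it a funnel: 100 mm wide at x -100 mm, narrowing to 56 mm at x -10 mm, fences 12 mm high; behind it the channel stays 56 mm wide
- lamp_bar (a point): Middle of the underside of the yellow lamp bar that crosses above the infeed: press x -112 to -70 mm, y -65 to 65 mm, z 175 to 199 mm; arms at y +-54 mm join it to the guard. A tool held upright on the push stick meets it before the slat is home: lean the tool back (away from the guard) about 35 degrees, along the stick's handle
- striker: Sprung vertical striker at press x 100 mm, y 0, sliding along z. Its origin is at table height when it is fully down, so its z is the lift: the sear catches at a lift of 34 mm (pull to 38 to 42; end stop 46) and then holds it by itself; resting on the 12 mm slat the lift is about 10 mm. Spring about 7 N at the bottom, 11 N when cocked, plus 2.3 N weight and 1 to 3 N from the sear
- pull_handle (a point): Centre of the red T-handle on top of the striker: bar 64 mm long along the press x, 18 mm thick along y, 26 mm high; 203 mm above the table when the striker is down. The guide below it has its top at 178 mm
- stamp_face (a point): Centre of the lower, striking face of the brass stamp (22 mm diameter) at the foot of the striker; 14 mm above the table (2 mm above the bed) when fully down, 48 mm when cocked
- trip (a joint): Sear lever (bell crank), rad: 0 = at rest, holding; grows as the pad is pressed down; releases the cocked striker at about 0.1 to 0.2; end stop 0.35. Sprung back. Needs about 3 to 7 N at the pad
- trip_pad (a point): Middle of the top of the red trip pad (34 x 34 mm), on the +y side of the press, about 150 mm above the table, 88 mm from the striker's axis; pressing it 15 to 20 mm straight down fires the stamp
- stop: Red end stop inside the guard, 50 mm wide, 16 mm high, against which the slat's leading end must be pressed; origin on the bed at the foot of the face that meets the slat, x = feed direction. Set anew each time, 158 to 174 mm beyond the guard's front face, and clamped only by friction: it hardly gives below about 18 N, then slides away. Press the slat on it with 5 to 12 N
- slat: Red frame slat with a pink panel, 120 (x) x 50 (y) x 12 mm (z), about 0.2 kg, lying on the infeed of the press; origin in the middle of its underside, x points to its leading end (towards the guard)
- slat_front (a point): Middle of the slat's leading end face, 60 mm ahead of its origin, 6 mm up
- stick: Push stick, 0.16 kg: orange shoe 140 (x) x 44 (y) x 14 mm (z), pushing with its flat front end; wooden handle at the rear, 26 x 18 mm (18 along y), 95 mm long, leaning back (to -x) 35 degrees from vertical, from x -50, z 10 mm to x -104, z 88 mm. Origin in the middle of the shoe's underside, x towards the pushing end
- stick_grip (a point): Grip point on the axis of the push stick's handle, 65 mm along it: 87 mm behind and 63 mm above the stick's origin
- stick_nose (a point): Middle of the front (pushing) end face of the stick's shoe, 70 mm ahead of the stick's origin, 7 mm up
- mat: Magenta mat fixed on the table, 220 (x) x 130 (y) x 4 mm, where the push stick lives; origin in the middle of its underside. The stick starts here, about along the mat's x
- paint_gold: Yellow paint bottle, 40 mm diameter, 90 mm high; bystander; origin under its centre
- paint_teal: Blue paint bottle, 42 mm diameter, 100 mm high; bystander; origin under its centre
- paint_green_jar: Green paint jar, 54 mm diameter, 70 mm high; bystander; origin under its centre
- brush_jar: Glass jar of brushes, 66 mm diameter, 85 mm high, brushes to 175 mm; bystander; origin under its centre
- spare_slat: Blue spare slat, 120 x 50 x 12 mm, lying on the table; bystander; origin under its centre
- varnish_can: Silver can, 66 mm diameter, 80 mm high; bystander; origin under its centre
Mind the look-alikes: they are no part of the job. Leave any green or turquoise look-alike of the slat alone.

How it is judged:
By the outcome, as a careful person would: the job done as asked, in the order asked, and still so for the second after the job is handed in, with the robot touching nothing.
It also fails if it takes over 72 s, if anything falls off the work surface, if the arm or the gripper's body presses on something with over 40 N, if the wrist force passes 120 N, or if a joint passes its speed limit or range.

## Working session

There is one attempt and no reset: what is moved stays moved. The work goes in short steps, Python scripts to look and compute and a tool call to move; the robot and the scene stay as the last step left them, time stands still between calls to the robot, and variables do not carry over. Pictures are saved under pics/ and viewed, at most 10 in all, crops included, and the job is handed in when it is done.

Besides the shell and the picture viewer there is one more tool, called after ">>>" by a JSON object that holds its "method" and its "body", one argument or row to a line. drive_tool: Moves the arm, as the interface text tells. Its arguments: {"type":"object","properties":{"plan":{"type":"array","items":{"type":"array","items":{"type":"array","items":{"type":"number"}}}},"force":{"type":"number"}},"required":["plan"]}

```bash
mkdir -p pics; cat > h.py <<'E'
import numpy as np, cv2
from scipy.spatial.transform import Rotation as R
from plant import r, eyes
def snap(name,fn=None):
    c=eyes.read_camera(name)
    if fn: cv2.imwrite('pics/'+fn,cv2.cvtColor(c['color'],cv2.COLOR_RGB2BGR))
    return c
def ray(c,uv):
    K=c['camera_matrix']; d=np.array([c['k1'],0,0,0,0],float)
    p=cv2.undistortPoints(np.array(uv,float).reshape(-1,1,2),K,d).reshape(-1,2)
    # note: model x*(1+k1 r^2) same as opencv
    D=np.c_[p,np.ones(len(p))]@c['T'][:3,:3].T
    return c['T'][:3,3],D
def onplane(c,uv,z):
    o,D=ray(c,uv); return o+D*((z-o[2])/D[:,2])[:,None]
def proj(c,P):
    T=np.linalg.inv(c['T']); P=np.atleast_2d(P)
    return cv2.projectPoints(P@T[:3,:3].T+T[:3,3],np.zeros(3),np.zeros(3),c['camera_matrix'],np.array([c['k1'],0,0,0,0],float))[0].reshape(-1,2)
E
python3 - <<'E'
from h import *
for n in('top','side'):
    c=snap(n,n+'0.png'); print(n,c['T'].round(3).tolist(),c['camera_matrix'].round(1).tolist(),c['k1'])
s=r.observe(); print(s, r.tips_ahead)
E
```

```text
top [[-0.023, -0.983, 0.184, 0.23], [-1.0, 0.024, 0.003, 0.016], [-0.007, -0.184, -0.983, 1.456], [0.0, 0.0, 0.0, 1.0]] [[419.5, 0.0, 256.2], [0.0, 419.5, 193.5], [0.0, 0.0, 1.0]] -0.016279175070051315
side [[0.958, -0.166, 0.232, 0.222], [-0.285, -0.614, 0.736, -0.815], [0.02, -0.771, -0.636, 0.849], [0.0, 0.0, 0.0, 1.0]] [[418.6, 0.0, 247.3], [0.0, 418.6, 196.9], [0.0, 0.0, 1.0]] 0.0031779905370200433
{'time_s': 0.1, 'joint_positions': array([ 1.24628274e+00,  9.18008676e-02,  1.23175738e+00, -1.07202716e-05,
        1.81979093e+00, -5.67082884e-02]), 'joint_velocities': array([-0.00077225, -0.0019324 , -0.00352273, -0.00086884, -0.00101562,
       -0.00085419]), 'joint_torque': array([ 2.49699428e-03, -4.60217142e+01, -4.19218719e+01, -7.63051753e-05,
        1.06660626e-02, -2.55834726e-05]), 'tcp_pos': array([0.15871119, 0.57840785, 0.24925811]), 'ee_rot': array([-4.19372489e-01, -3.11314905e+00,  2.71198293e-03]), 'ft_force': array([0.72968772, 0.36699207, 0.42616367]), 'moment': array([ 0.00549994, -0.0104839 , -0.0377872 ]), 'gripper_force': 0.0, 'grip_width': 0.9983922913033132} 0.019
```

View pics/top0.png

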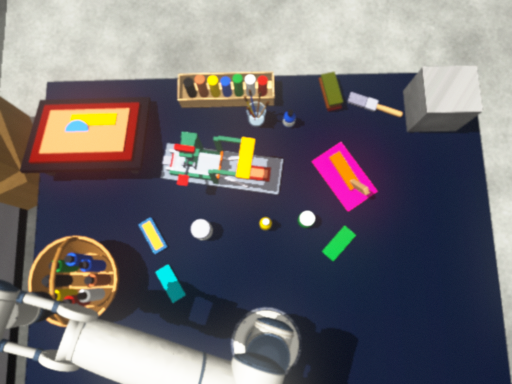

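View pics/side0.png

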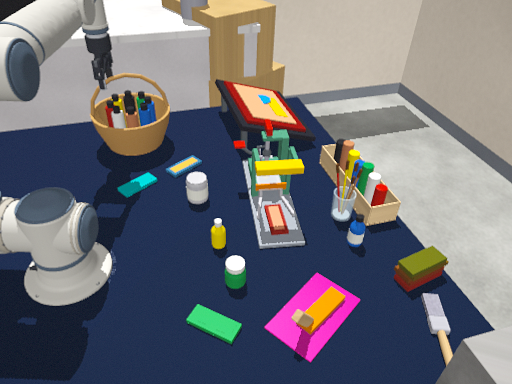

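The top view shows the press at about (222,168) feeding toward image left (+y world), and the mat with the stick at (345,176). In the side view the press is at (270,190), the slat at (277,217) and the mat at (313,315). Next I'll take measurements and an enlarged crop.

```bash
python3 - <<'E'
from h import *
t=snap('top');s=snap('side')
a=cv2.resize(t['color'][120:215,150:300],None,fx=5.3,fy=5.3,interpolation=cv2.INTER_CUBIC)[:300*2]
b=cv2.resize(s['color'][115:250,225:310],(378,600),interpolation=cv2.INTER_CUBIC)
m=cv2.resize(s['color'][265:365,255:370],(420,365),interpolation=cv2.INTER_CUBIC)
m2=cv2.resize(t['color'][135:215,305:385],(235,235),interpolation=cv2.INTER_CUBIC)
cv2.imwrite('pics/a.png',cv2.cvtColor(a,cv2.COLOR_RGB2BGR))
B=np.zeros((600,800,3),np.uint8);B[:,:378]=b;B[:365,378:798]=m;B[365:,378:613]=m2
cv2.imwrite('pics/b.png',cv2.cvtColor(B,cv2.COLOR_RGB2BGR))
def blobs(c,lo,hi,lo2=None,hi2=None,amin=12):
    h=cv2.cvtColor(c['color'],cv2.COLOR_RGB2HSV)
    k=cv2.inRange(h,lo,hi)
    if lo2: k|=cv2.inRange(h,lo2,hi2)
    for q in sorted(cv2.findContours(k,cv2.RETR_EXTERNAL,cv2.CHAIN_APPROX_NONE)[0],key=cv2.contourArea)[::-1][:12]:
        if cv2.contourArea(q)<amin: continue
        rr=cv2.minAreaRect(q); print('  ',np.round(q.reshape(-1,2).mean(0),1),cv2.contourArea(q),'rect',np.round(rr[0],1),np.round(rr[1],1),round(rr[2],1),np.round(cv2.boxPoints(rr),1).tolist())
for n,c in(('top',t),('side',s)):
    print(n,'magenta');blobs(c,(140,120,80),(165,255,255),amin=100)
    print(n,'red');blobs(c,(0,150,70),(6,255,255),(172,150,70),(180,255,255))
    print(n,'orange');blobs(c,(8,150,120),(19,255,255))
    print(n,'yellow');blobs(c,(22,150,120),(32,255,255))
    print(n,'green');blobs(c,(50,90,50),(85,255,255))
    print(n,'grey');blobs(c,(0,0,90),(179,60,255),amin=250)
E
```

```text
top magenta
   [344.  176.3] 2397.5 rect [344.1 175.9] [65.  38.9] 54.2 [[309.29998779296875, 161.0], [340.79998779296875, 138.1999969482422], [378.8999938964844, 190.89999389648438], [347.29998779296875, 213.6999969482422]]
top red
   [ 85.8 133.3] 5782.0 rect [ 83.5 132.6] [ 59.1 112.6] 88.4 [[26.399999618530273, 104.69999694824219], [139.0, 101.5], [140.60000610351562, 160.5], [28.100000381469727, 163.6999969482422]]
   [262.3  84.2] 116.5 rect [261.3  84.3] [10.  18.9] 8.7 [[254.89999389648438, 92.9000015258789], [257.70001220703125, 74.19999694824219], [267.70001220703125, 75.69999694824219], [264.79998779296875, 94.4000015258789]]
   [184.2 147.7] 100.5 rect [184.  147.8] [20.   6.7] 10.0 [[173.60000610351562, 149.3000030517578], [174.6999969482422, 142.8000030517578], [194.5, 146.3000030517578], [193.3000030517578, 152.8000030517578]]
   [182.5 180. ] 91.0 rect [182. 180.] [10. 12.] 90.0 [[176.0, 175.0], [188.0, 175.0], [188.0, 185.0], [176.0, 185.0]]
   [ 71.2 298.3] 39.5 rect [ 71. 299.] [ 6. 12.] 90.0 [[65.0, 296.0], [77.0, 296.0], [77.0, 302.0], [65.0, 302.0]]
   [261.4 17
[... 12309 characters left out ...]
[46.6 20.1] 74.1 [[419.3999938964844, 293.79998779296875], [438.6000061035156, 288.20001220703125], [451.3999938964844, 333.0], [432.20001220703125, 338.5]]
   [196.7 187.3] 602.5 rect [196.3 187.1] [32.4 22.4] 85.2 [[183.8000030517578, 171.89999389648438], [206.1999969482422, 170.10000610351562], [208.89999389648438, 202.3000030517578], [186.5, 204.1999969482422]]
   [342.5 201.1] 470.0 rect [341.8 203.7] [22.8 34. ] 16.7 [[326.0, 216.6999969482422], [335.79998779296875, 184.10000610351562], [357.6000061035156, 190.6999969482422], [347.79998779296875, 223.1999969482422]]
   [234.7 264.3] 296.5 rect [234.5 264.5] [19. 19.] 90.0 [[225.0, 255.0], [244.0, 255.0], [244.0, 274.0], [225.0, 274.0]]
```

View pics/a.png

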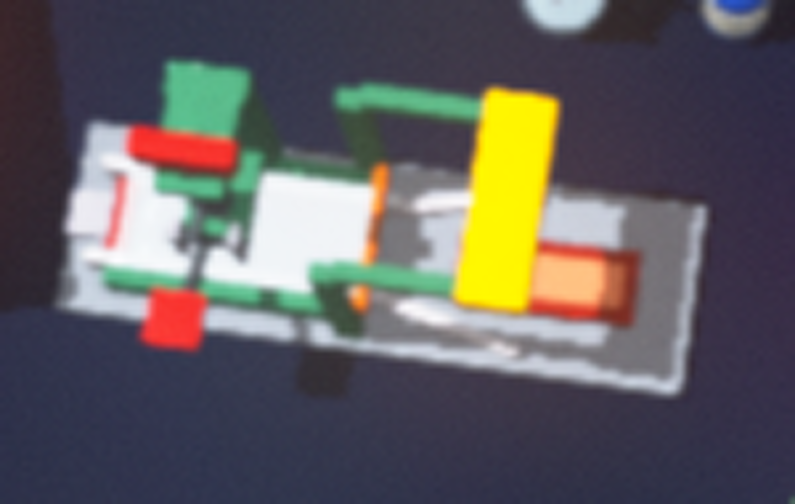

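View pics/b.png

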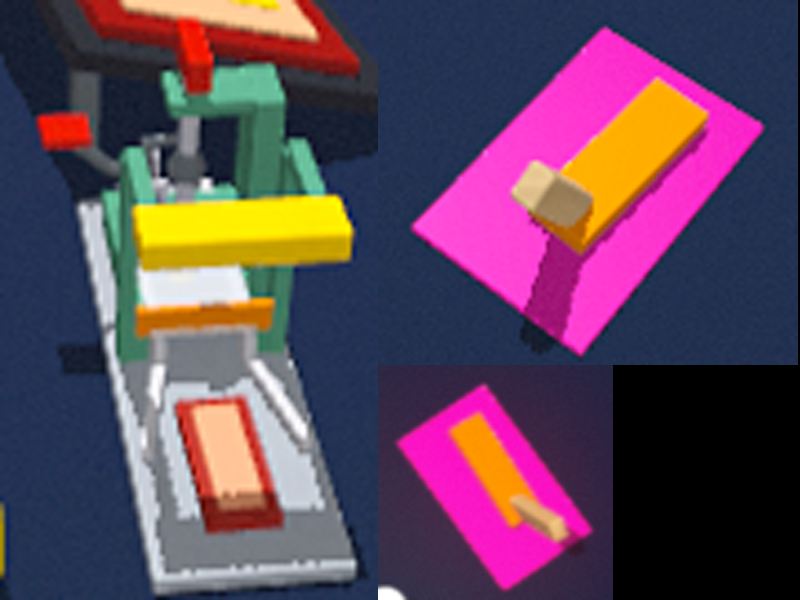

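The crops show the bed corners at about (92,122), (707,207), (678,393) and (62,308) in a.png. The T-handle is left of the lamp bar, near the column, the red pad is at (175,318), and the slat is tilted slightly in the infeed. Next I'll turn these into poses.

```bash
python3 - <<'E'
from h import *
np.set_printoptions(precision=4,suppress=True)
t=snap('top');s=snap('side')
A=lambda q:np.array(q,float)/5.3+[150,120]-0.4
bed=onplane(t,A([(92,122),(707,207),(678,393),(62,308)]),.012)
print('bed',bed[:,:2], np.linalg.norm(np.roll(bed,-1,0)-bed,axis=1))
c=bed.mean(0)[:2]; f=(bed[0]+bed[3]-bed[1]-bed[2])[:2]; f/=np.linalg.norm(f)
print('press c',c,'head deg',np.degrees(np.arctan2(f[1],f[0])))
l=np.array([-f[1],f[0]])
P=lambda x,y,z:np.r_[c+f*x+l*y,z]
# checks
SB=lambda q:np.array(q,float)*[85/378,135/600]+[225,115]-0.4
print('side bed front corners',onplane(s,SB([(157,582),(355,570)]),.012)[:,:2],'pred',P(-.21,.065,0),P(-.21,-.065,0))
def tri(a,b):
    o1,d1=ray(t,a);o2,d2=ray(s,b);d1=d1[0];d2=d2[0]
    k=np.linalg.lstsq(np.c_[d1,-d2],o2-o1,rcond=None)[0];p,q=o1+k[0]*d1,o2+k[1]*d2
    return (p+q)/2,np.linalg.norm(p-q)
print('pad',tri(A((175,318)),SB((66,131))),'pred',P(.1,.088,.15))
print('handle',onplane(t,A((184,150)),.203),'pred',P(.1,0,.203))
print('lamp',onplane(t,[(244.9,157.4)],.199),'pred',P(-.091,0,.199))
sl=onplane(t,A([(640,255),(628,325)]),.024);print('slat rear corners',sl,np.linalg.norm(sl[0]-sl[1]))
sc=onplane(s,SB([(178,402),(243,396),(283,522),(208,530)]),.024);print('slat side corners',sc[:,:2],np.linalg.norm(np.roll(sc,-1,0)-sc,axis=1))
m=sc.mean(0)[:2];sf=(sc[0]+sc[1]-sc[2]-sc[3])[:2];print('slat in press',(m-c)@f,(m-c)@l,np.degrees(np.arctan2(sf@l,sf@f)))
# stop: red stripe in top
st=onplane(t,A([(122,178),(112,245)]),.028)[:,:2];print('stop px',(st-c)@f,(st-c)@l)
# mat
mt=onplane(t,[(309.3,161),(340.8,138.2),(378.9,190.9),(347.3,213.7)],.004);print('mat',mt[:,:2],np.linalg.norm(np.roll(mt,-1,0)-mt,axis=1),mt.mean(0)[:2])
B=lambda q:(np.array(q,float)-[378,365])*80/235+[305,135]-0.4
sh=onplane(t,B([(450,431),(479,412)]),.018);print('shoe front',sh,np.linalg.norm(sh[0]-sh[1]))
S2=lambda q:(np.array(q,float)-[378,0])*[115/420,100/365]+[255,265]-0.4
q=onplane(s,S2([(655,78),(708,116),(583,248)]),.018);print('shoe side',q[:,:2],np.linalg.norm(np.diff(q,axis=0),axis=1))
q2=onplane(t,S2([(0,0)]),0)
# bystander positions
for n,p,z in(('gold',(218,225),.09),('green',(235,262),.07),('varn',(196.5,178),.08),('teal',(355,219),.1)): print(n,onplane(s,[p],z)[0,:2])
E
```

```text
bed [[ 0.6948  0.3365]
 [ 0.6248 -0.0779]
 [ 0.4983 -0.0543]
 [ 0.5661  0.3544]] [0.4203 0.1286 0.4143 0.13  ]
press c [0.596  0.1397] head deg 80.49543162977673
side bed front corners [[ 0.5006 -0.0573]
 [ 0.6235 -0.0805]] pred [ 0.4972 -0.0567  0.    ] [ 0.6254 -0.0781  0.    ]
pad (array([0.5278, 0.2545, 0.1452]), np.float64(0.0013746840329909354)) pred [0.5257 0.2529 0.15  ]
handle [[0.6148 0.2397 0.203 ]] pred [0.6125 0.2383 0.203 ]
lamp [[0.5806 0.0521 0.199 ]] pred [0.581 0.05  0.199]
slat rear corners [[ 0.5897 -0.0316  0.024 ]
 [ 0.5425 -0.0223  0.024 ]] 0.048158354582940564
slat side corners [[ 0.5623  0.0891]
 [ 0.6074  0.0834]
 [ 0.5898 -0.0395]
 [ 0.5415 -0.0337]] [0.0454 0.1242 0.0487 0.1246]
slat in press -0.11671473918998301 0.0014755916663874993 0.6320820609486886
stop px [0.1791 0.1775] [-0.025   0.0213]
mat [[ 0.616  -0.172 ]
 [ 0.698  -0.2895]
 [ 0.5013 -0.4119]
 [ 0.4231 -0.2956]] [0.1434 0.2317 0.1402 0.229 ] [ 0.5596 -0.2922]
shoe front [[ 0.6249 -0.2409  0.018 ]
 [ 0.6478 -0.2773  0.018 ]] 0.0429766028268093
shoe side [[ 0.6257 -0.2418]
 [ 0.6463 -0.2805]
 [ 0.5262 -0.3498]] [0.0437 0.1386]
gold [ 0.3911 -0.0275]
green [ 0.4051 -0.1465]
varn [0.3787 0.2025]
teal [ 0.7458 -0.1116]
```

Bed size, pad height, lamp bar, slat and shoe sizes all agree with the given dimensions to within a few mm; the mat measures about 1 cm oversize. Press centre is (0.597,0.141), heading 80.5°. The handle is at (0.614,0.239). The stick has heading ≈30.5° and its grip is at ≈(0.501,-0.340,0.067). Next is a row planner and the first approach.

```bash
cat >> h.py <<'E'
np.set_printoptions(precision=4,suppress=True)
c0=np.array([.597,.141]); hd=np.radians(80.5)
f=np.array([np.cos(hd),np.sin(hd)]); l=np.array([-f[1],f[0]])
def PW(x,y,z): return np.r_[c0+f*x+l*y,z]
def toolR(az,lean): # tool x azimuth az (deg), tool z down, leaned back lean deg
    return R.from_euler('z',az,degrees=True)*R.from_matrix(np.array([[1,0,0],[0,-1,0],[0,0,-1.]]))*R.from_euler('y',lean,degrees=True)
def plan(tgts,start=None):
    s=r.observe()
    p,q=(s['tcp_pos'],R.from_rotvec(s['ee_rot'])) if start is None else start
    for tp,tR in tgts:
        tp=np.array(tp); ang=np.degrees((q.inv()*tR).magnitude())
        n=max(1,int(np.ceil(max(np.linalg.norm(tp-p)*1000/50,ang/9.5))))
        rows=[];p0,q0=p,q;w=(q0.inv()*tR).as_rotvec()
        for i in range(1,n+1):
            d=np.round(q.inv().apply(p0+(tp-p0)*i/n-p)*1000,1); qi=q0*R.from_rotvec(w*i/n)
            a=np.round(np.degrees((q.inv()*qi).as_rotvec()),1)
            p=p+q.apply(d/1000); q=q*R.from_rotvec(np.radians(a)); rows.append([float(x) for x in np.r_[d,a]])
        print(n,p.round(4)); [print('  ',x) for x in rows]
    return p,q
def st():
    s=r.observe();print('t',round(s['time_s'],2),'p',s['tcp_pos'],'F',s['ft_force'].round(1),'grip',round(s['grip_width']*85.4,1),round(s['gripper_force'],1))
    return s
E
python3 - <<'E'
from h import *
s=r.observe(); q=R.from_rotvec(s['ee_rot'])
# check cylinder
plan([((.159,.579,.36),q),((.614,.239,.30),toolR(80.5,0)),((.614,.239,.206),toolR(80.5,0))])
E
```

```text
3 [0.159 0.579 0.36 ]
   [-0.0, 0.1, -36.7, 0.0, 0.0, 0.0]
   [-0.1, 0.2, -36.7, 0.0, 0.0, 0.0]
   [-0.0, 0.1, -36.7, 0.0, 0.0, 0.0]
12 [0.614 0.239 0.3  ]
   [-44.1, -17.3, 5.0, -0.0, 0.0, 7.0]
   [-45.8, -11.8, 5.0, -0.0, 0.0, 7.0]
   [-46.9, -6.1, 5.0, -0.0, 0.0, 7.0]
   [-47.4, -0.3, 5.0, -0.0, 0.0, 7.1]
   [-47.0, 5.5, 5.0, -0.0, 0.0, 7.0]
   [-46.0, 11.2, 5.0, -0.0, 0.0, 7.0]
   [-44.3, 16.7, 5.1, -0.0, 0.0, 7.0]
   [-41.9, 22.0, 5.0, -0.0, 0.0, 7.0]
   [-38.9, 26.9, 5.0, -0.0, 0.0, 7.0]
   [-35.4, 31.5, 5.0, -0.0, 0.0, 7.0]
   [-31.2, 35.5, 5.0, -0.0, 0.0, 7.0]
   [-26.7, 39.1, 5.0, -0.0, 0.0, 7.1]
2 [0.614  0.2391 0.206 ]
   [0.0, 0.0, 47.0, -0.0, 0.0, -0.0]
   [0.1, 0.0, 47.0, -0.0, 0.0, -0.0]
```

>>> {"method": "drive_tool", "body": {
  "plan": [
    [[0,0,-37,0,0,0,60],[0,0,-37,0,0,0,60],[0,0,-37,0,0,0,60],[-44,-17,5,0,0,7,60],[-46,-12,5,0,0,7,60],[-47,-6,5,0,0,7,60],[-47,0,5,0,0,7,60],[-47,5,5,0,0,7,60]]
  ],
  "force": 50
}}

```text
time_s: 1.3
tcp_pos: [0.3492, 0.4362, 0.3361]
ee_rot: [1.342, 2.841, 0.0]
ft_force: [0.8, -0.2, 0.3]
grip_width: 0.705
gripper_force: 0.0
```

>>> {"method": "drive_tool", "body": {
  "plan": [
    [[-46,11,5,0,0,7,60],[-44,17,5,0,0,7,60],[-42,22,5,0,0,7,60],[-39,27,5,0,0,7,60],[-35,31,5,0,0,7,60],[-31,36,5,0,0,7,60],[-27,39,5,0,0,7,60],[0,0,0,0,0,0,60]]
  ]
}}

```text
time_s: 2.3
tcp_pos: [0.6158, 0.2371, 0.2987]
ee_rot: [-2.4, -2.027, 0.005]
ft_force: [-0.4, -0.4, -0.3]
grip_width: 0.704
gripper_force: 0.0
```

```bash
python3 - <<'E'
from h import *
st(); plan([((.614,.239,.206),toolR(80.5,0))])
s=snap('side'); cv2.imwrite('pics/c.png',cv2.cvtColor(cv2.resize(s['color'][30:220,170:350],None,fx=3,fy=3),cv2.COLOR_RGB2BGR))
E
```

```text
t 2.3 p [0.6158 0.2371 0.2987] F [-0.4 -0.4 -0.3] grip 60.1 0.0
2 [0.614 0.239 0.206]
   [0.9, -0.9, 46.4, -0.1, 0.1, -0.1]
   [0.8, -1.0, 46.3, -0.1, 0.0, -0.0]
```

View pics/c.png

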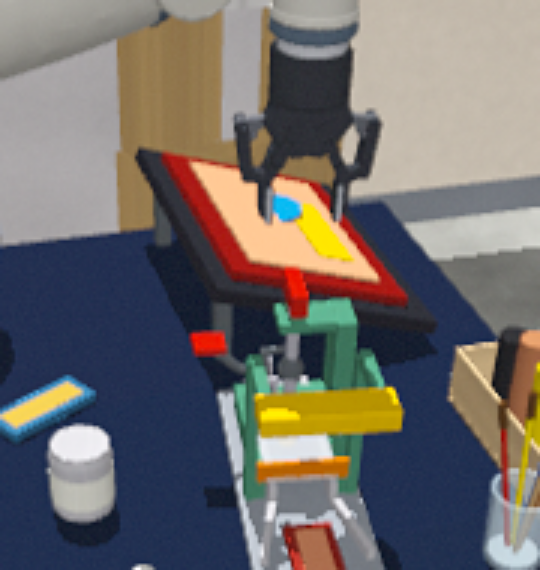

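The open gripper stands above the red T-handle (handle at about (296,292) in the crop, fingers at x 268 and 340), roughly centred. I'll descend and close.

>>> {"method": "drive_tool", "body": {
  "plan": [
    [[1,-1,46,0,0,0,60],[1,-1,46,0,0,0,60],[0,0,0,0,0,0,60]]
  ]
}}

```text
time_s: 2.72
tcp_pos: [0.6094, 0.2426, 0.2043]
ee_rot: [-2.39, -2.033, 0.013]
ft_force: [-0.0, -1.1, -0.4]
grip_width: 0.701
gripper_force: 0.0
```

>>> {"method": "drive_tool", "body": {
  "plan": [
    [[0,0,0,0,0,0,10],[0,0,0,0,0,0,10],[0,0,0,0,0,0,10],[0,0,0,0,0,0,10],[0,0,0,0,0,0,10],[0,0,0,0,0,0,10]]
  ],
  "force": 60
}}

```text
time_s: 3.48
tcp_pos: [0.6152, 0.2423, 0.2136]
ee_rot: [2.392, 2.029, 0.016]
ft_force: [10.1, 1.5, 3.6]
grip_width: 0.197
gripper_force: 61.1
```

>>> {"method": "drive_tool", "body": {
  "plan": [
    [[0,5,0,0,0,0,10],[0,0,-5,0,0,0,10],[0,0,-8,0,0,0,10],[0,0,-8,0,0,0,10],[0,0,-8,0,0,0,10],[0,0,0,0,0,0,10]]
  ],
  "force": 60
}}

```text
time_s: 4.22
tcp_pos: [0.6157, 0.2422, 0.2364]
ee_rot: [-2.39, -2.032, 0.007]
ft_force: [-5.4, 2.3, -9.8]
grip_width: 0.194
gripper_force: 59.5
```

>>> {"method": "drive_tool", "body": {
  "plan": [
    [[0,-2,-8,0,0,0,10],[0,0,-8,0,0,0,10],[0,0,-2,0,0,0,10],[0,0,0,0,0,0,10],[0,0,0,0,0,0,10]]
  ]
}}

```text
time_s: 4.85
tcp_pos: [0.6155, 0.2422, 0.2555]
ee_rot: [-2.394, -2.033, -0.001]
ft_force: [4.2, 4.9, -12.5]
grip_width: 0.194
gripper_force: 59.3
```

```bash
python3 - <<'E'
from h import *
st()
s=snap('side'); cv2.imwrite('pics/d.png',cv2.cvtColor(cv2.resize(s['color'][70:200,210:330],None,fx=4,fy=4,interpolation=cv2.INTER_CUBIC),cv2.COLOR_RGB2BGR))
E
```

```text
t 4.85 p [0.6155 0.2422 0.2555] F [  4.2   4.9 -12.5] grip 16.6 59.3
```

View pics/d.png

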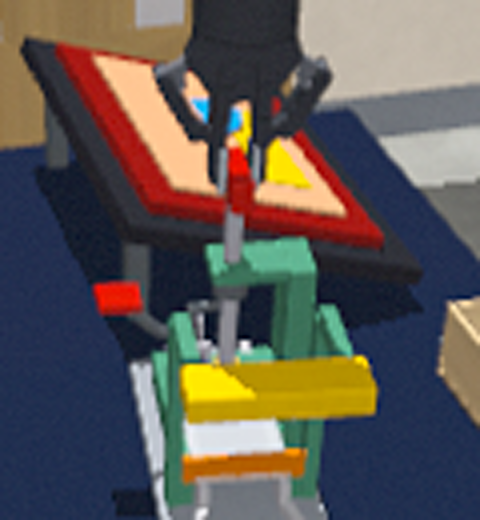

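The handle is raised, about 42 mm above where I gripped it, and is held between the fingers. I'll lower it a little onto the sear and check that the load is gone before opening.

>>> {"method": "drive_tool", "body": {
  "plan": [
    [[0,0,4,0,0,0,10],[0,0,3,0,0,0,10],[0,0,2,0,0,0,10],[0,0,0,0,0,0,10]]
  ]
}}

```text
time_s: 5.4
tcp_pos: [0.6154, 0.2422, 0.2476]
ee_rot: [-2.394, -2.034, -0.003]
ft_force: [3.5, 4.5, -10.2]
grip_width: 0.193
gripper_force: 59.6
```

>>> {"method": "drive_tool", "body": {
  "plan": [
    [[0,0,2,0,0,0,10],[0,0,0,0,0,0,10],[0,0,0,0,0,0,10]]
  ]
}}

```text
time_s: 5.78
tcp_pos: [0.6154, 0.2422, 0.2474]
ee_rot: [2.394, 2.033, 0.006]
ft_force: [2.1, 5.0, -2.5]
grip_width: 0.194
gripper_force: 60.8
```

The sear is holding: the height stays put while the load falls. I'll open, rise, and check.

>>> {"method": "drive_tool", "body": {
  "plan": [
    [[0,0,1,0,0,0,10],[0,0,0,0,0,0,40],[0,0,0,0,0,0,60],[0,0,0,0,0,0,60],[0,0,-10,0,0,0,60],[0,0,-40,0,0,0,60],[0,0,-45,0,0,0,60]]
  ]
}}

```text
time_s: 6.65
tcp_pos: [0.6148, 0.2414, 0.3402]
ee_rot: [-2.395, -2.033, 0.002]
ft_force: [0.6, 0.5, 0.8]
grip_width: 0.703
gripper_force: 0.0
```

```bash
python3 - <<'E'
from h import *
st()
s=snap('side')
def redc(c,x0,x1,y0,y1):
    h=cv2.cvtColor(c['color'],cv2.COLOR_RGB2HSV);k=cv2.inRange(h,(0,150,70),(6,255,255))|cv2.inRange(h,(172,150,70),(180,255,255))
    m=np.zeros_like(k);m[y0:y1,x0:x1]=1;k=k*m
    for q in cv2.findContours(k,cv2.RETR_EXTERNAL,cv2.CHAIN_APPROX_NONE)[0]:
        if cv2.contourArea(q)>15: print(cv2.boundingRect(q))
redc(s,228,300,90,150)
# handle centre projections, cocked vs down
print(proj(s,[[.6155,.24,.203],[.6155,.24,.237]]))
B=lambda q:(np.array(q,float)-[378,365])*80/235+[305,135]-0.4
S2=lambda q:(np.array(q,float)-[378,0])*[115/420,100/365]+[255,265]-0.4
t=snap('top')
# predicted handle top/bottom vs seen
u=np.array([np.cos(np.radians(30.5)),np.sin(np.radians(30.5))]);o=np.array([.5757,-.2955])
top=np.r_[o-u*.104,.092]; g=np.r_[o-u*.087,.067]
print('pred handle end side',(proj(s,top)-[255,265]+.4)*[420/115,365/100]+[378,0],'top',(proj(t,top)-[305,135]+.4)*235/80+[378,365])
print('reargrip',g)
p=plan([(np.r_[g[:2]-u*.09,.067+.13]+[0,0,0.02],toolR(30.5,35))])
p=plan([(g,toolR(30.5,35))],p)
E
```

```text
t 6.65 p [0.6148 0.2414 0.3402] F [0.6 0.5 0.8] grip 60.0 0.0
(233, 140, 13, 9)
(228, 90, 72, 42)
[[268.2883 126.5444]
 [268.8735 116.5975]]
pred handle end side [[532.8665 190.2726]] top [[562.7496 530.105 ]]
reargrip [ 0.5007 -0.3397  0.067 ]
14 [ 0.4232 -0.3853  0.217 ]
   [-46.5, -6.4, 9.0, -1.1, 2.3, 3.5]
   [-47.1, -3.6, 7.1, -1.0, 2.3, 3.4]
   [-47.4, -1.0, 5.1, -1.1, 2.3, 3.5]
   [-47.6, 1.9, 3.1, -1.1, 2.3, 3.5]
   [-47.6, 4.7, 1.4, -1.0, 2.3, 3.5]
   [-47.1, 7.6, -0.4, -1.1, 2.3, 3.4]
   [-46.6, 10.4, -2.2, -1.1, 2.3, 3.5]
   [-45.7, 13.3, -3.8, -1.0, 2.3, 3.5]
   [-44.6, 16.2, -5.3, -1.1, 2.3, 3.5]
   [-43.3, 18.9, -6.8, -1.1, 2.3, 3.4]
   [-41.8, 21.6, -8.0, -1.0, 2.3, 3.5]
   [-40.1, 24.3, -9.4, -1.1, 2.3, 3.5]
   [-38.1, 26.8, -10.4, -1.1, 2.3, 3.5]
   [-36.0, 29.3, -11.3, -1.0, 2.3, 3.4]
4 [ 0.5008 -0.3397  0.067 ]
   [-3.1, 0.0, 43.6, -0.0, -0.0, 0.0]
   [-3.1, 0.0, 43.6, -0.0, -0.0, 0.0]
   [-3.0, 0.1, 43.6, -0.0, -0.0, 0.0]
   [-3.1, -0.0, 43.7, -0.0, -0.0, 0.0]
```

The predicted stick handle end matches the picture to a few crop pixels. Moving to the stick.

>>> {"method": "drive_tool", "body": {
  "plan": [
    [[-46,-6,9,-1,2.3,3.5,60],[-47,-4,7,-1,2.3,3.5,60],[-47,-1,5,-1,2.3,3.5,60],[-48,2,3,-1,2.3,3.5,60],[-48,5,1,-1,2.3,3.5,60],[-47,8,0,-1,2.3,3.5,60],[-47,10,-2,-1,2.3,3.5,60],[-46,13,-4,-1,2.3,3.5,60]]
  ]
}}

```text
time_s: 7.75
tcp_pos: [0.5027, -0.1183, 0.2673]
ee_rot: [-2.693, -1.321, -0.505]
ft_force: [0.4, -0.2, -0.2]
grip_width: 0.7
gripper_force: 0.0
```

>>> {"method": "drive_tool", "body": {
  "plan": [
    [[-45,16,-5,-1,2.3,3.5,60],[-43,19,-7,-1,2.3,3.5,60],[-42,22,-8,-1,2.3,3.5,60],[-40,24,-9,-1,2.3,3.5,60],[-38,27,-10,-1,2.3,3.5,60],[-36,29,-11,-1,2.3,3.5,60],[0,0,0,0,0,0,60]]
  ]
}}

```text
time_s: 8.62
tcp_pos: [0.4178, -0.3874, 0.2089]
ee_rot: [-2.755, -0.732, -0.833]
ft_force: [-0.6, 0.2, 0.1]
grip_width: 0.701
gripper_force: 0.0
```

```bash
python3 - <<'E'
from h import *
st()
g=np.array([.5007,-.3397,.067])
p=plan([(g+R.from_euler('z',30.5,degrees=True).apply([-.052,0,.074]),toolR(30.5,35)),(g,toolR(30.5,35))])
s=snap('side'); t=snap('top')
h=cv2.cvtColor(s['color'],cv2.COLOR_RGB2HSV); k=cv2.inRange(h,(0,150,70),(6,255,255))|cv2.inRange(h,(172,150,70),(180,255,255))
a=cv2.resize(s['color'][85:160,225:305],(480,450),interpolation=cv2.INTER_CUBIC)
b=cv2.resize(s['color'][200:384,220:400],(320,327),interpolation=cv2.INTER_CUBIC)
B=np.zeros((450,800,3),np.uint8);B[:,:480]=a;B[:327,480:]=b
cv2.imwrite('pics/e.png',cv2.cvtColor(B,cv2.COLOR_RGB2BGR))
E
```

```text
t 8.62 p [ 0.4178 -0.3874  0.2089] F [-0.6  0.2  0.1] grip 59.9 0.0
2 [ 0.4559 -0.3661  0.141 ]
   [-0.9, 1.1, 40.3, -0.4, 0.5, -0.5]
   [-1.2, 0.8, 40.4, -0.4, 0.5, -0.5]
2 [ 0.5007 -0.3397  0.067 ]
   [0.1, -0.0, 45.2, 0.0, 0.0, 0.0]
   [0.1, -0.0, 45.2, 0.0, 0.0, 0.0]
```

View pics/e.png

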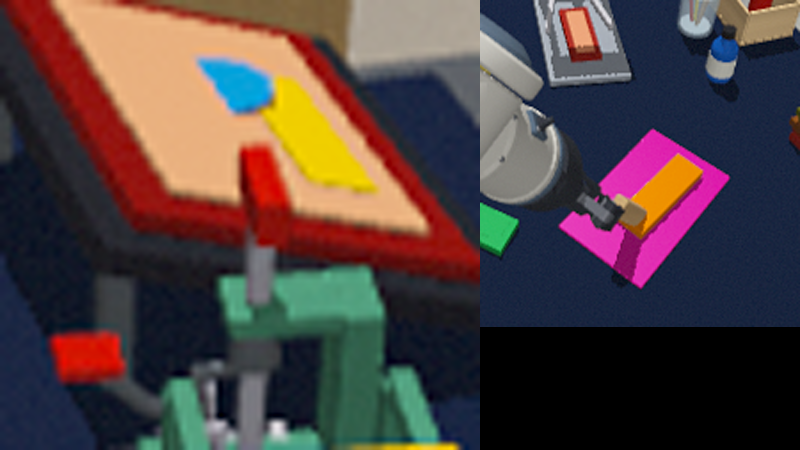

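The T-handle stays raised by itself, at (265,190) in the crop with its rod showing, so the striker is cocked. The open gripper is lined up behind the stick's handle at (625,205). I'll advance and grip.

>>> {"method": "drive_tool", "body": {
  "plan": [
    [[-1,1,40,-0.4,0.5,-0.5,60],[-1,1,40,-0.4,0.5,-0.5,60],[0,0,40,0,0,0,60],[0,0,40,0,0,0,60],[0,0,10,0,0,0,60],[0,0,0,0,0,0,60]]
  ]
}}

```text
time_s: 9.48
tcp_pos: [0.5028, -0.337, 0.0712]
ee_rot: [-2.752, -0.763, -0.87]
ft_force: [-0.2, 0.2, 1.0]
grip_width: 0.703
gripper_force: 0.0
```

>>> {"method": "drive_tool", "body": {
  "plan": [
    [[0,0,0,0,0,0,10],[0,0,0,0,0,0,10],[0,0,0,0,0,0,10],[0,0,0,0,0,0,10],[0,0,0,0,0,0,10],[0,0,0,0,0,0,10]]
  ],
  "force": 80
}}

```text
time_s: 10.22
tcp_pos: [0.5023, -0.3389, 0.0719]
ee_rot: [-2.755, -0.761, -0.872]
ft_force: [-3.9, -0.6, 5.8]
grip_width: 0.202
gripper_force: 78.5
```

>>> {"method": "drive_tool", "body": {
  "plan": [
    [[12,0,-16,0,0,0,10],[12,0,-16,0,0,0,10],[0,0,0,0,0,0,10]]
  ]
}}

```text
time_s: 10.6
tcp_pos: [0.5043, -0.338, 0.1136]
ee_rot: [-2.756, -0.764, -0.874]
ft_force: [0.6, 0.4, -2.4]
grip_width: 0.2
gripper_force: 78.1
```

```bash
python3 - <<'E'
from h import *
s=st(); q=R.from_rotvec(s['ee_rot']);M=q.as_matrix()
print(M, 'az of horiz perp to y:',np.degrees(np.arctan2(M[0,1],-M[1,1])),'lean',np.degrees(np.arctan2(np.hypot(*M[:2,2]),-M[2,2])))
t=snap('top');sd=snap('side')
h=cv2.cvtColor(sd['color'],cv2.COLOR_RGB2HSV)
for c,n in((t,'top'),(sd,'side')):
    h=cv2.cvtColor(c['color'],cv2.COLOR_RGB2HSV);k=cv2.inRange(h,(8,150,120),(19,255,255))
    for qq in cv2.findContours(k,cv2.RETR_EXTERNAL,cv2.CHAIN_APPROX_NONE)[0]:
        x,y=qq.reshape(-1,2).mean(0)
        if cv2.contourArea(qq)>100 and x>290 and y>120:
            b=cv2.boxPoints(cv2.minAreaRect(qq)); w=onplane(c,b,.018+s['tcp_pos'][2]-.0719); print(n,b.round(1).tolist(),w[:,:2].tolist(),np.linalg.norm(np.roll(w,-1,0)-w,axis=1))
E
```

```text
t 10.6 p [ 0.5043 -0.338   0.1136] F [ 0.6  0.4 -2.4] grip 17.1 78.1
[[ 0.7005  0.5121  0.4971]
 [ 0.4239 -0.8589  0.2875]
 [ 0.5742  0.0094 -0.8187]] az of horiz perp to y: 30.804851842472857 lean 35.04575147674228
top [[330.6000061035156, 153.6999969482422], [340.70001220703125, 146.6999969482422], [363.29998779296875, 179.6999969482422], [353.1000061035156, 186.60000610351562]] [[0.6253974792603405, -0.2391606254771674], [0.6493640122263112, -0.275602515072964], [0.530928385582132, -0.3453165194108425], [0.5076912109131151, -0.3092015705967145]] [0.0436 0.1374 0.0429 0.137 ]
side [[307.5, 300.70001220703125], [334.20001220703125, 272.0], [348.70001220703125, 285.3999938964844], [322.0, 314.20001220703125]] [[0.5363776645232166, -0.2950419463590026], [0.6329131214565569, -0.2337697900296758], [0.6481097125570242, -0.2808126781179541], [0.553351806328229, -0.337332118959163]] [0.1143 0.0494 0.1103 0.0456]
```

```bash
python3 - <<'E'
from h import *
s=r.observe(); q=R.from_euler('z',49.7,degrees=True)*R.from_rotvec(s['ee_rot'])
p=plan([(PW(-.356,0,.11),q)])
p=plan([(PW(-.346,0,.082),q)],p)
E
```

```text
6 [ 0.5383 -0.2101  0.1101]
   [13.0, -15.2, 9.1, 4.7, 0.0, -6.8]
   [14.6, -12.8, 10.2, 4.8, 0.1, -6.8]
   [15.9, -10.0, 11.3, 4.7, 0.0, -6.8]
   [17.0, -7.1, 11.9, 4.8, 0.1, -6.8]
   [17.6, -4.1, 12.4, 4.7, 0.0, -6.7]
   [18.0, -0.9, 12.6, 4.8, 0.1, -6.8]
1 [ 0.5398 -0.2002  0.082 ]
   [-7.9, -0.2, 28.7, -0.0, -0.0, -0.0]
```

>>> {"method": "drive_tool", "body": {
  "plan": [
    [[13,-15,9,4.7,0,-6.8,10],[15,-13,10,4.8,0.1,-6.8,10],[16,-10,11,4.7,0,-6.8,10],[17,-7,12,4.8,0.1,-6.8,10],[18,-4,12,4.7,0,-6.8,10],[18,-1,13,4.8,0,-6.8,10],[0,0,0,0,0,0,10]]
  ]
}}

```text
time_s: 11.58
tcp_pos: [0.5391, -0.2082, 0.1095]
ee_rot: [-2.037, -1.734, -0.646]
ft_force: [0.2, -0.4, -1.2]
grip_width: 0.199
gripper_force: 78.5
```

```bash
python3 - <<'E'
from h import *
s=st(); q=R.from_rotvec(s['ee_rot']); M=q.as_matrix(); print('az',np.degrees(np.arctan2(M[0,1],-M[1,1])),'roll',M[2,1],'pitch',np.degrees(np.arcsin(M[2,0])))
d=s['tcp_pos'][:2]-c0; print('press xy',d@f,d@l)
t=snap('top');sd=snap('side')
q2=toolR(80.5,35)
p=plan([(PW(-.346,0,.082),q2),(PW(-.246,0,.082),q2)])
a=cv2.resize(sd['color'][150:330,220:360],(466,600),interpolation=cv2.INTER_CUBIC);b=cv2.resize(t['color'][120:240,210:300],(330,440),interpolation=cv2.INTER_CUBIC)
B=np.zeros((600,796,3),np.uint8);B[:,:466]=a;B[:440,466:]=b
cv2.imwrite('pics/f.png',cv2.cvtColor(B,cv2.COLOR_RGB2BGR))
E
```

```text
t 11.57 p [ 0.5391 -0.2082  0.1095] F [ 0.2 -0.4 -1.2] grip 17.0 78.5
az 80.7254019294864 roll 0.003359541287013934 pitch 35.01306586426353
press xy -0.3539362957275447 -0.0005690961694099127
1 [ 0.5399 -0.2003  0.082 ]
   [-8.1, -0.1, 28.3, 0.2, 0.0, 0.1]
2 [ 0.5564 -0.1017  0.082 ]
   [41.0, -0.0, 28.7, -0.0, 0.0, 0.0]
   [40.9, -0.0, 28.6, -0.0, 0.0, 0.0]
```

View pics/f.png

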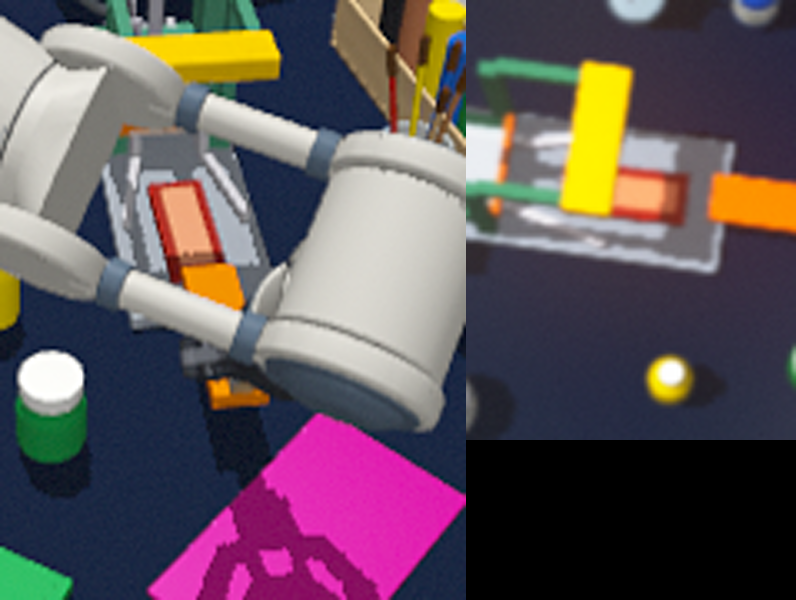

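The shoe is in line right behind the slat (in the top crop, shoe at (755,200) and slat rear at (690,197)). I'll lower it to just above bed height and feed.

>>> {"method": "drive_tool", "body": {
  "plan": [
    [[-8,0,11,0,0,0,10],[-8,0,11.5,0,0,0,10],[4,0,3,0,0,0,10],[8,0,6,0,0,0,10],[8,0,6,0,0,0,10],[0,0,0,0,0,0,10]]
  ]
}}

```text
time_s: 12.42
tcp_pos: [0.543, -0.1843, 0.0828]
ee_rot: [-2.04, -1.735, -0.648]
ft_force: [0.2, 0.9, -2.0]
grip_width: 0.198
gripper_force: 78.5
```

```bash
cat >> h.py <<'E'
def ps():
    s=st(); q=R.from_rotvec(s['ee_rot']); M=q.as_matrix(); print('az',np.degrees(np.arctan2(M[0,1],-M[1,1])),'pitch',np.degrees(np.arcsin(M[2,0])))
    d=s['tcp_pos'][:2]-c0; print('press xy',d@f,d@l,'F f,l',s['ft_force'][:2]@f,s['ft_force'][:2]@l); return s
E
python3 -c "
from h import *
ps(); plan([(PW(-.14,0,.082),toolR(80.5,35))])"
```

```text
t 12.43 p [ 0.543  -0.1843  0.0828] F [ 0.2  0.9 -2. ] grip 16.9 78.5
az 80.64663932473185 pitch 34.941577937577314
press xy -0.32975411003628213 -0.0003922619656674213 F f,l 0.8968507543604131 -0.05594472095131239
4 [0.5739 0.003  0.082 ]
   [38.8, 0.0, 27.3, 0.0, 0.0, 0.1]
   [38.7, -0.0, 27.4, 0.1, 0.0, 0.1]
   [38.8, -0.1, 27.3, 0.0, 0.0, 0.0]
   [38.8, -0.1, 27.4, 0.1, 0.1, 0.1]
```

>>> {"method": "drive_tool", "body": {
  "plan": [
    [[10,0,7,0,0,0,10],[13,0,9.2,0,0,0,10],[13,0,9.2,0,0,0,10],[13,0,9.2,0,0,0,10],[13,0,9.2,0,0,0,10],[13,0,9.2,0,0,0,10],[13,0,9.2,0,0,0,10],[0,0,0,0,0,0,10]]
  ]
}}

```text
time_s: 13.42
tcp_pos: [0.5602, -0.0774, 0.0816]
ee_rot: [-2.039, -1.734, -0.647]
ft_force: [0.3, -0.4, -1.8]
grip_width: 0.202
gripper_force: 78.4
```

```bash
python3 -c "
from h import *
ps(); plan([(PW(-.14,0,.082),toolR(80.5,35))])"
```

```text
t 13.43 p [ 0.5602 -0.0774  0.0816] F [ 0.3 -0.4 -1.8] grip 17.2 78.4
az 80.6780248000506 pitch 34.98343503923586
press xy -0.22151765136206872 0.0002145672023171906 F f,l -0.38281912871550394 -0.3661267263543419
2 [0.5739 0.0029 0.082 ]
   [33.5, 0.2, 23.2, 0.1, 0.0, 0.1]
   [33.5, 0.3, 23.2, 0.0, 0.0, 0.2]
```

>>> {"method": "drive_tool", "body": {
  "plan": [
    [[9.5,0,6.6,0,0,0,10],[9.5,0,6.6,0,0,0,10],[9.5,0,6.6,0,0,0,10],[9.5,0,6.6,0,0,0,10],[9.5,0,6.6,0,0,0,10],[9.5,0,6.6,0,0,0,10],[7,0,4.9,0,0,0,10],[0,0,0,0,0,0,10]]
  ]
}}

```text
time_s: 14.42
tcp_pos: [0.5732, -0.0013, 0.0822]
ee_rot: [-2.04, -1.734, -0.648]
ft_force: [0.2, 0.7, -1.5]
grip_width: 0.203
gripper_force: 78.5
```

```bash
python3 -c "
from h import *
ps()"
```

```text
t 14.43 p [ 0.5732 -0.0013  0.0822] F [ 0.2  0.7 -1.5] grip 17.3 78.5
az 80.6243805601966 pitch 34.980861741534014
press xy -0.1442655973511026 8.07313294131348e-06 F f,l 0.6808500335831773 -0.09912241214461258
```

>>> {"method": "drive_tool", "body": {
  "plan": [
    [[4.1,0,2.9,0,0,0,10],[4.1,0,2.9,0,0,0,10],[4.1,0,2.9,0,0,0,10],[2.5,0,1.7,0,0,0,10],[0,0,0,0,0,0,10]]
  ]
}}

```text
time_s: 15.05
tcp_pos: [0.576, 0.0161, 0.0819]
ee_rot: [-2.04, -1.733, -0.647]
ft_force: [-0.2, -0.6, -1.1]
grip_width: 0.202
gripper_force: 78.6
```

>>> {"method": "drive_tool", "body": {
  "plan": [
    [[1.6,0,1.1,0,0,0,10],[1.6,0,1.1,0,0,0,10],[0,0,0,0,0,0,10]]
  ]
}}

```text
time_s: 15.42
tcp_pos: [0.5767, 0.0197, 0.0819]
ee_rot: [-2.041, -1.733, -0.648]
ft_force: [0.2, 0.1, -0.6]
grip_width: 0.198
gripper_force: 78.7
```

>>> {"method": "drive_tool", "body": {
  "plan": [
    [[1.6,0,1.1,0,0,0,10],[1.6,0,1.1,0,0,0,10],[1.6,0,1.1,0,0,0,10]]
  ]
}}

```text
time_s: 15.8
tcp_pos: [0.5777, 0.0254, 0.082]
ee_rot: [-2.041, -1.733, -0.647]
ft_force: [-0.2, -1.2, -1.0]
grip_width: 0.201
gripper_force: 78.7
```

>>> {"method": "drive_tool", "body": {
  "plan": [
    [[1.6,0,1.1,0,0,0,10],[1.6,0,1.1,0,0,0,10]]
  ]
}}

```text
time_s: 16.05
tcp_pos: [0.5783, 0.0293, 0.082]
ee_rot: [-2.041, -1.733, -0.647]
ft_force: [0.3, -0.2, -1.0]
grip_width: 0.201
gripper_force: 78.7
```

>>> {"method": "drive_tool", "body": {
  "plan": [
    [[1.6,0,1.1,0,0,0,10],[1.6,0,1.1,0,0,0,10]]
  ]
}}

```text
time_s: 16.3
tcp_pos: [0.579, 0.0318, 0.0822]
ee_rot: [-2.043, -1.734, -0.646]
ft_force: [-3.5, -12.0, 4.2]
grip_width: 0.202
gripper_force: 80.1
```

```bash
python3 - <<'E'
from h import *
ps()
t=snap('top'); cv2.imwrite('pics/g.png',cv2.cvtColor(cv2.resize(t['color'][125:205,150:290],None,fx=5.6,fy=5.6,interpolation=cv2.INTER_CUBIC),cv2.COLOR_RGB2BGR))
E
```

```text
t 16.3 p [0.579  0.0318 0.0822] F [ -3.5 -12.    4.2] grip 17.3 80.1
az 80.54561148871166 pitch 34.81089317852339
press xy -0.11065115623268561 -0.0002827753169105493 F f,l -12.446723447914762 1.453076041380383
```

View pics/g.png

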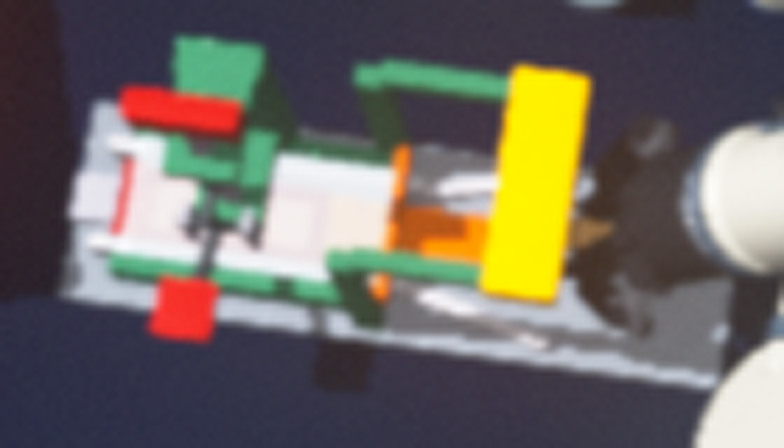

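The slat, seen pale through the clear roof, reaches the stop at (122,195), and the force jumped to 12 N. I'll ease back half a millimetre and hold.

>>> {"method": "drive_tool", "body": {
  "plan": [
    [[-0.4,0,-0.3,0,0,0,10],[0,0,0,0,0,0,10],[0,0,0,0,0,0,10],[0,0,0,0,0,0,10]]
  ]
}}

```text
time_s: 16.85
tcp_pos: [0.579, 0.0318, 0.0822]
ee_rot: [-2.042, -1.733, -0.647]
ft_force: [-0.6, -6.1, -0.0]
grip_width: 0.199
gripper_force: 79.0
```

>>> {"method": "drive_tool", "body": {
  "plan": [
    [[0.3,0,0.2,0,0,0,10],[0,0,0,0,0,0,10],[0,0,0,0,0,0,10],[0,0,0,0,0,0,10],[0,0,0,0,0,0,10],[0,0,0,0,0,0,10]]
  ]
}}

```text
time_s: 17.6
tcp_pos: [0.579, 0.0318, 0.0823]
ee_rot: [-2.043, -1.734, -0.647]
ft_force: [-2.4, -7.2, 0.9]
grip_width: 0.203
gripper_force: 79.4
```

>>> {"method": "drive_tool", "body": {
  "plan": [
    [[-4,0,-2.9,0,0,0,10],[-12,0,-8.6,0,0,0,10],[-20,0,-14,0,0,0,10],[-20,0,-14,0,0,0,10],[-20,0,-14,0,0,0,10],[-20,0,-14,0,0,0,10],[-20,0,-14,0,0,0,10],[-20,0,-14,0,0,0,10]]
  ]
}}

```text
time_s: 18.6
tcp_pos: [0.5514, -0.1325, 0.0823]
ee_rot: [-2.041, -1.732, -0.648]
ft_force: [0.6, -0.1, -0.8]
grip_width: 0.198
gripper_force: 78.4
```

>>> {"method": "drive_tool", "body": {
  "plan": [
    [[-20,0,-14,0,0,0,10],[-20,0,-14,0,0,0,10],[-12,0,-8.6,0,0,0,10],[12,0,-16,0,0,0,10],[12,0,-16,0,0,0,10],[0,0,0,0,0,0,10]]
  ]
}}

```text
time_s: 19.35
tcp_pos: [0.5426, -0.1924, 0.1264]
ee_rot: [-2.042, -1.739, -0.651]
ft_force: [0.4, -0.5, -1.3]
grip_width: 0.2
gripper_force: 78.6
```

```bash
python3 - <<'E'
from h import *
s=ps()
# mat measurement, second: from side & top now that the stick is off it
for n in('top','side'):
    c=snap(n,n+'1.png');h=cv2.cvtColor(c['color'],cv2.COLOR_RGB2HSV);k=cv2.inRange(h,(140,120,40),(168,255,255))
    q=max(cv2.findContours(k,cv2.RETR_EXTERNAL,cv2.CHAIN_APPROX_NONE)[0],key=cv2.contourArea)
    w=onplane(c,q.reshape(-1,2),.004)[:,:2]; b=cv2.minAreaRect((w*1000).astype(np.float32)); print(n,b)
q=R.from_euler('z',32.5-80.6,degrees=True)*R.from_rotvec(s['ee_rot'])
E
```

```text
t 19.35 p [ 0.5426 -0.1924  0.1264] F [ 0.4 -0.5 -1.3] grip 17.1 78.6
az 80.64278875387575 pitch 34.81499105534627
press xy -0.33779702150900554 -0.0014146826238994234 F f,l -0.437146592795733 -0.5002898286007971
top ((639.0276489257812, -245.61734008789062), (67.5401611328125, 145.54856872558594), 18.038406372070312)
side ((558.906982421875, -293.94915771484375), (222.89942932128906, 132.34341430664062), 32.633995056152344)
```

```bash
python3 - <<'E'
from h import *
q=R.from_euler('z',32.6-80.64,degrees=True)*R.from_rotvec(r.observe()['ee_rot'])
p=plan([((.4861,-.3396,.12),q)])
p=plan([((.4861,-.3396,.076),q)],p)
E
```

```text
6 [ 0.4861 -0.3396  0.1199]
   [-21.4, -5.1, -14.3, -4.6, -0.1, 6.6]
   [-21.9, -1.5, -14.5, -4.6, -0.0, 6.5]
   [-21.8, 2.2, -14.5, -4.5, -0.1, 6.6]
   [-21.4, 5.8, -14.2, -4.6, -0.0, 6.6]
   [-20.5, 9.3, -13.5, -4.6, -0.1, 6.5]
   [-19.3, 12.7, -12.6, -4.6, -0.0, 6.6]
1 [ 0.4861 -0.3397  0.076 ]
   [-25.2, -0.3, 36.0, 0.0, -0.0, 0.0]
```

>>> {"method": "drive_tool", "body": {
  "plan": [
    [[-21,-5,-14,-4.6,0,6.6,10],[-22,-1.5,-14.5,-4.6,0,6.5,10],[-22,2,-14.5,-4.6,0,6.6,10],[-21,6,-14,-4.6,0,6.6,10],[-21,9,-13.5,-4.6,0,6.5,10],[-19,13,-12.5,-4.6,0,6.6,10],[-12.5,0,17.5,0,0,0,10],[0,0,0,0,0,0,10]]
  ]
}}

```text
time_s: 20.45
tcp_pos: [0.4848, -0.3375, 0.0931]
ee_rot: [-2.728, -0.797, -0.863]
ft_force: [-0.2, 0.4, -1.9]
grip_width: 0.201
gripper_force: 78.5
```

```bash
python3 - <<'E'
from h import *
s=ps(); q=R.from_euler('z',0,degrees=True)*R.from_rotvec(s['ee_rot'])
plan([((.4861,-.3396,.0755),toolR(32.6,34.9))])
E
```

```text
t 20.45 p [ 0.4848 -0.3375  0.0931] F [-0.2  0.4 -1.9] grip 17.2 78.5
az 32.60388976930067 pitch 35.155976443221974
press xy -0.49049208386482807 0.03170410173965336 F f,l 0.37967251591290563 0.2708350444910288
1 [ 0.4861 -0.3396  0.0755]
   [-10.1, 2.5, 14.4, -0.1, -0.3, -0.1]
```

>>> {"method": "drive_tool", "body": {
  "plan": [
    [[-5,1,7,0,0,0,10],[-5,1,7,0,-0.3,0,10],[-0.6,0,0.8,0,0,0,10],[-0.6,0,0.8,0,0,0,10],[0,0,0,0,0,0,10]]
  ]
}}

```text
time_s: 21.08
tcp_pos: [0.4869, -0.3416, 0.0779]
ee_rot: [-2.736, -0.799, -0.862]
ft_force: [0.7, -0.5, -1.9]
grip_width: 0.199
gripper_force: 78.6
```

>>> {"method": "drive_tool", "body": {
  "plan": [
    [[-1.1,0,1.6,0,0,0,10],[-1.1,0,1.6,0,0,0,10],[0,0,0,0,0,0,10]]
  ]
}}

```text
time_s: 21.45
tcp_pos: [0.4867, -0.3414, 0.0735]
ee_rot: [-2.736, -0.798, -0.861]
ft_force: [0.2, 0.0, -1.6]
grip_width: 0.201
gripper_force: 78.6
```

>>> {"method": "drive_tool", "body": {
  "plan": [
    [[-0.6,0,0.8,0,0,0,10],[-0.6,0,0.8,0,0,0,10],[0,0,0,0,0,0,10]]
  ]
}}

```text
time_s: 21.82
tcp_pos: [0.4869, -0.3417, 0.0721]
ee_rot: [-2.736, -0.798, -0.862]
ft_force: [-0.7, -0.4, -0.0]
grip_width: 0.198
gripper_force: 79.0
```

>>> {"method": "drive_tool", "body": {
  "plan": [
    [[-0.4,0,0.5,0,0,0,10],[0,0,0,0,0,0,10],[0,0,0,0,0,0,30],[0,0,0,0,0,0,60],[0,0,0,0,0,0,60],[0,0,-20,0,0,0,60],[0,0,-45,0,0,0,60],[0,0,-50,0,0,0,60]]
  ]
}}

```text
time_s: 22.82
tcp_pos: [0.4299, -0.3768, 0.1672]
ee_rot: [-2.736, -0.799, -0.861]
ft_force: [0.8, -0.7, 0.4]
grip_width: 0.707
gripper_force: 0.0
```

```bash
python3 - <<'E'
from h import *
s=st()
c=snap('side')
h=cv2.cvtColor(c['color'],cv2.COLOR_RGB2HSV)
for lo,hi,z,n in(((140,120,40),(168,255,255),.004,'mat'),((8,150,120),(19,255,255),.018,'shoe')):
    k=cv2.inRange(h,lo,hi);k[:250]=0;k[:,:250]=0;k[:,385:]=0
    q=np.vstack([q for q in cv2.findContours(k,cv2.RETR_EXTERNAL,cv2.CHAIN_APPROX_NONE)[0] if cv2.contourArea(q)>60])
    w=onplane(c,q.reshape(-1,2),z)[:,:2]; print(n,cv2.minAreaRect((w*1000).astype(np.float32)))
t=snap('top')
a=cv2.resize(c['color'][240:384,230:400],(425,360),interpolation=cv2.INTER_CUBIC);b=cv2.resize(t['color'][120:215,150:390],(790,313)[:2],interpolation=cv2.INTER_CUBIC)
B=np.zeros((600,790,3),np.uint8);B[:287,:339]=cv2.resize(a,(339,287));B[287:]=b
cv2.imwrite('pics/i.png',cv2.cvtColor(B,cv2.COLOR_RGB2BGR))
# next: pad
pad=np.array([.5278,.2545]); print('pad press',(pad-c0)@f,(pad-c0)@l)
p=plan([((s['tcp_pos'][0],s['tcp_pos'][1],.33),R.from_rotvec(s['ee_rot'])),((.528,.2545,.26),toolR(80.5,0))])
E
```

```text
t 22.82 p [ 0.4299 -0.3768  0.1672] F [ 0.8 -0.7  0.4] grip 60.4 0.0
mat ((558.8276977539062, -293.8062744140625), (222.88790893554688, 131.98902893066406), 32.64970016479492)
shoe ((558.2246704101562, -298.3383483886719), (143.75244140625, 45.37843704223633), 32.301273345947266)
pad press 0.10052212144891691 0.08698386689156326
4 [ 0.4299 -0.3768  0.33  ]
   [22.8, -0.2, -32.0, 0.2, 0.0, 0.1]
   [22.8, -0.3, -32.1, 0.1, 0.0, 0.0]
   [22.8, -0.4, -32.0, 0.2, 0.0, 0.1]
   [22.8, -0.5, -32.0, 0.1, 0.0, 0.0]
13 [0.528  0.2544 0.26  ]
   [23.6, -36.9, 22.8, 1.1, -2.5, -3.6]
   [26.9, -35.0, 22.4, 1.2, -2.5, -3.5]
   [30.0, -32.7, 21.9, 1.1, -2.5, -3.6]
   [32.8, -30.3, 21.1, 1.2, -2.5, -3.6]
   [35.6, -27.8, 20.2, 1.1, -2.6, -3.6]
   [38.1, -25.0, 19.1, 1.1, -2.5, -3.5]
   [40.4, -22.3, 17.8, 1.2, -2.5, -3.6]
   [42.4, -19.4, 16.4, 1.1, -2.5, -3.6]
   [44.2, -16.3, 14.9, 1.2, -2.5, -3.5]
   [45.8, -13.3, 13.2, 1.1, -2.5, -3.6]
   [47.0, -10.1, 11.4, 1.1, -2.5, -3.6]
   [48.0, -6.9, 9.5, 1.2, -2.5, -3.6]
   [48.7, -3.7, 7.5, 1.1, -2.5, -3.5]
```

View pics/i.png

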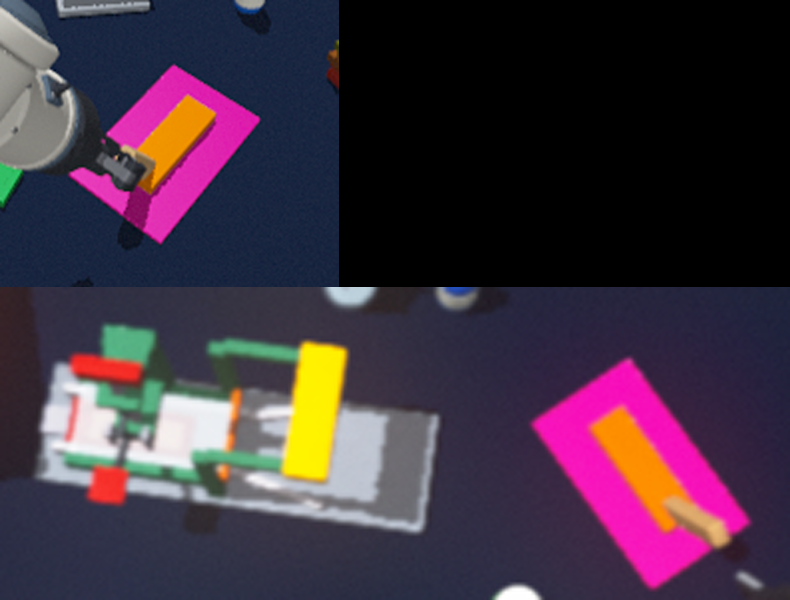

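The stick stands on its shoe about 4 mm from the mat's centre. In the top crop the slat, pale under the roof, is still at the stop near (72,415). Now to the trip pad with the fingers shut.

>>> {"method": "drive_tool", "body": {
  "plan": [
    [[23,0,-32,0,0,0,60],[23,0,-32,0,0,0,30],[23,0,-32,0,0,0,0],[23,0,-32,0,0,0,0],[24,-37,23,1.1,-2.5,-3.6,0],[27,-35,22,1.2,-2.5,-3.5,0],[30,-33,22,1.1,-2.5,-3.6,0],[33,-30,21,1.2,-2.5,-3.6,0]]
  ]
}}

```text
time_s: 23.92
tcp_pos: [0.4628, -0.1789, 0.3026]
ee_rot: [-2.706, -1.204, -0.619]
ft_force: [1.1, -0.4, 0.8]
grip_width: -0.002
gripper_force: 0.0
```

>>> {"method": "drive_tool", "body": {
  "plan": [
    [[35,-28,20,1.1,-2.6,-3.6,0],[38,-25,19,1.1,-2.5,-3.5,0],[40,-22,18,1.2,-2.5,-3.6,0],[42,-19,16,1.1,-2.5,-3.6,0],[44,-16,15,1.2,-2.5,-3.5,0],[46,-13,13,1.1,-2.5,-3.6,0],[47,-10,11,1.1,-2.5,-3.6,0],[48,-7,9,1.2,-2.5,-3.6,0]]
  ]
}}

```text
time_s: 24.92
tcp_pos: [0.5235, 0.2079, 0.2611]
ee_rot: [-2.447, -1.949, -0.073]
ft_force: [0.7, -1.3, -0.6]
grip_width: -0.004
gripper_force: 0.0
```

```bash
python3 - <<'E'
from h import *
st(); p=plan([((.528,.2545,.22),toolR(80.5,0)),((.528,.2545,.175),toolR(80.5,0))])
E
```

```text
t 24.93 p [0.5235 0.2079 0.2611] F [ 0.7 -1.3 -0.6] grip -0.3 0.0
2 [0.528  0.2545 0.22  ]
   [22.3, -3.4, 21.5, 0.6, -1.3, -1.7]
   [22.8, -2.5, 21.0, 0.6, -1.2, -1.7]
1 [0.528  0.2545 0.175 ]
   [0.0, -0.0, 45.0, -0.0, -0.0, -0.0]
```

>>> {"method": "drive_tool", "body": {
  "plan": [
    [[22,-3.4,21.5,0.6,-1.3,-1.7,0],[23,-2.5,21,0.6,-1.2,-1.7,0],[0,0,21,0,0,0,0],[0,0,21,0,0,0,0],[0,0,0,0,0,0,0]]
  ]
}}

```text
time_s: 25.55
tcp_pos: [0.5273, 0.2517, 0.1752]
ee_rot: [-2.4, -2.023, 0.005]
ft_force: [0.3, -0.2, 0.1]
grip_width: -0.002
gripper_force: 0.0
```

>>> {"method": "drive_tool", "body": {
  "plan": [
    [[0,0,4,0,0,0,0],[0,0,4,0,0,0,0],[0,0,3,0,0,0,0]]
  ]
}}

```text
time_s: 25.92
tcp_pos: [0.5281, 0.253, 0.1683]
ee_rot: [-2.399, -2.026, -0.003]
ft_force: [-4.4, -3.2, 12.3]
grip_width: 0.002
gripper_force: 5.8
```

>>> {"method": "drive_tool", "body": {
  "plan": [
    [[0,0,3,0,0,0,0],[0,0,3,0,0,0,0],[0,0,3,0,0,0,0],[0,0,0,0,0,0,0]]
  ]
}}

```text
time_s: 26.42
tcp_pos: [0.5273, 0.2539, 0.1602]
ee_rot: [-2.397, -2.027, -0.004]
ft_force: [-1.2, 0.1, -0.0]
grip_width: 0.004
gripper_force: 0.0
```

>>> {"method": "drive_tool", "body": {
  "plan": [
    [[0,0,3,0,0,0,0],[0,0,3,0,0,0,0],[0,0,3,0,0,0,0],[0,0,0,0,0,0,0]]
  ]
}}

```text
time_s: 26.92
tcp_pos: [0.5232, 0.2547, 0.1497]
ee_rot: [-2.39, -2.024, 0.01]
ft_force: [-24.6, 2.1, 14.0]
grip_width: -0.002
gripper_force: 10.7
```

>>> {"method": "drive_tool", "body": {
  "plan": [
    [[0,0,-20,0,0,0,0],[0,0,-40,0,0,0,0],[-30,0,-50,0,0,0,0],[-60,0,-20,0,0,0,0],[-60,0,0,0,0,0,0],[0,0,0,0,0,0,0]]
  ]
}}

```text
time_s: 27.68
tcp_pos: [0.5035, 0.1021, 0.2795]
ee_rot: [2.405, 2.019, 0.004]
ft_force: [-0.4, 0.1, 0.6]
grip_width: -0.001
gripper_force: 0.0
```

```bash
python3 - <<'E'
from h import *
st()
s=snap('side');t=snap('top')
a=cv2.resize(s['color'][95:260,225:310],(309,600),interpolation=cv2.INTER_CUBIC);b=cv2.resize(t['color'][125:210,155:285],(490,320),interpolation=cv2.INTER_CUBIC)
B=np.zeros((600,800,3),np.uint8);B[:,:309]=a;B[:320,310:]=b
B[320:,310:]=cv2.resize(s['color'][115:384,150:450],(490,280))
cv2.imwrite('pics/j.png',cv2.cvtColor(B,cv2.COLOR_RGB2BGR))
E
```

```text
t 27.68 p [0.5035 0.1021 0.2795] F [-0.4  0.1  0.6] grip -0.0 0.0
```

View pics/j.png

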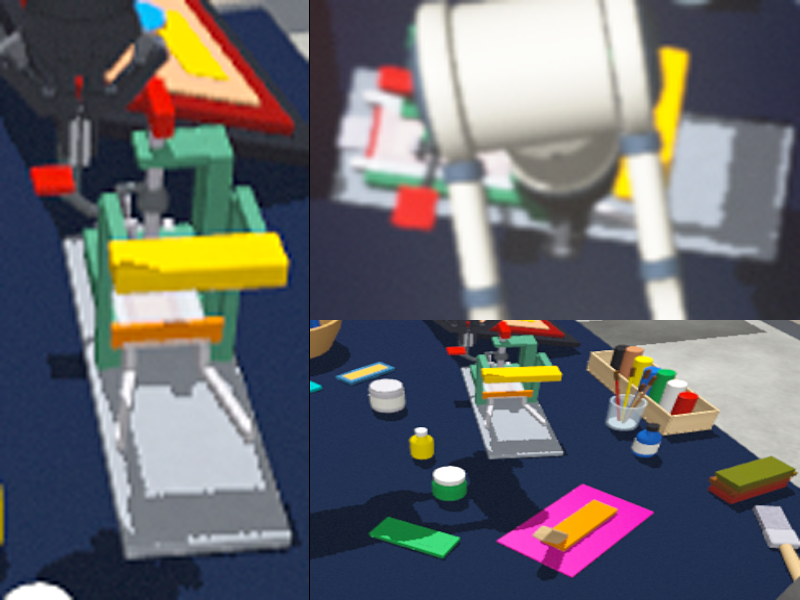

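The T-handle at (160,108) in the left crop is back down to roughly slat height (about 6–10 mm lift), so the stamp has fired. The stick stands centred on the mat, the other things are in place, and the arm is clear. Handing in.

```bash
python3 -c "
from h import *
print(r.close_job())"
```

```text
the job is handed in; nothing more can be done
None
```

I cocked the press, fed the slat to the end stop with the push stick (held at 6–7.5 N after a 12 N peak), fired the stamp, left the stick about 4 mm from the mat's centre, and handed the job in at about 28 s; no verdict came back.

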